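# Line up the spring barrels by size on the rack

### The arm

A 6-joint arm with a two-finger parallel gripper is mounted at the origin on the work surface. World frame = base frame: x ahead of the robot, y to its left, z up, the work surface at z = 0. Lengths are in mm, angles in rad, forces in N, time in s.
With the tool pointing down it reaches from about 350 to 875 mm from the base axis. Payload 4.2 kg.
Tool frame: the origin (TCP) lies between the finger pads; the fingertips stand 25 mm ahead of it and the grasp point (between the pads) lies 6 mm ahead of it; z points along the fingers, y is the line along which they close (so a half turn about z gives the same grasp; the last joint's range is limited). The gripper opens to 85 mm and grips with 20 to 120 N. Pads are 22 mm wide; open, the fingers measure 114 mm over their backs; the gripper's body (76 mm by 85 mm) begins 54 mm behind the grasp point. The pads swing forward as they close: fully open they stand 13 mm farther back than shut.
Start: joints at [1.442, 0.385, 0.008, 0, -1.194, -0.259], TCP at [236.312, 578.581, 256.312] pointing down, gripper open.
Joint ranges: [-3.14, 3.14], [-1.21, 2.06], [-1.07, 1.41], [-3.16, 2.05], [-2.99, -0.16], [-3.1, 3.1]. Speed limits (rad/s): [2.79, 2.79, 3.14, 3.14, 3.14, 3.14].

### API

Orientations are given as a unit quaternion [x, y, z, w].
In Python, from bench import arm gives the robot as it stands.
- The arm moves only by the shell command python3 -m pendant 'ROWS'. ROWS is JSON, a list of rows, each a list of 7 numbers: the shift along the tool's x, y, z in m, then the turn, a rotation vector about the tool's x, y, z in degrees, then the finger opening in m, from 0 to 0.0854. In form: [[x, y, z, wx, wy, wz, fingers], ...]. A call has 1 to 12 rows; each row shifts and turns the commanded pose from where the row before left it, along the tool's axes as they then stand; what a row does not reach is not made up. A row lasts 1/10 s, in which the tool goes at most 50 mm and 8.59 degrees, less where a joint would pass 70% of its speed; a pose out of reach is approached as far as the arm can. A call is refused whole if a number of a shift passes 0.05 or a number of a turn 8.59, either way. A call with a gripper value outside its range is refused whole. The fingers move at their own pace and stop on an object; the grip force is fixed at half the most. Time passes only in rows, so rows that do not move let the fingers close. It gives the time, the measured TCP pose, the force, the opening and the grip force at its end, in the units of the state.
- arm.read_state(): the state, without advancing time (a new reading comes with each control period).
- arm.get_image(name): name is "scene" or "top" or "wrist"; returns a dict with "image" (480x640x3 uint8, red, green, blue), "fx", "fy", "cx", "cy" (pixels), "xyz" and "rotation" of the camera in the world. Camera axes: x right, y down, z forward; pixel columns grow to the right and rows downward; lengths in mm; the calibration is good to about 2 mm. A picture is of the moment at which its call begins. There is no depth.
- arm.job_done(): hands the job in; it is judged then, once.
The state is a dict: "clock": time; "joints": joint angles; "joint_vel": joint speeds; "joint_efforts": joint torques, N m; "position": TCP position; "ee_rot": TCP orientation; "contact_force": force on the tool from outside, world axes, zero at the start; "wrist_torque": the same for the moment, N m; "gripper_width": finger opening in mm; "grasp_force": force on a finger pad.
Only numpy, scipy, OpenCV 4.12 (cv2) and the standard library are available. Lean on these libraries where they do the work, as an engineer would, in place of code of your own. Each camera call takes 0.05 s, during which the arm holds its last target. There are 200 camera calls.

### The job

The clock's four brass spring barrels are scattered over the bench. Stand them upright on the wooden rack, one centred on each green pad, in order of size: the largest on the pad next to the red block, then smaller and smaller away from it.

Things in the scene. Friction and masses are not known exactly. Their poses are not given: they have to be found in the camera images.
- barrel_a: The largest of four brass spring barrels: an upright drum 52 mm in diameter, top 42 mm above its underside, on a toothed foot flange 60 mm across, 4 mm thick; a 9 mm steel arbor stub stands 6 mm above the top. Starts upright on the bench on the robot's right, at least 25 mm clear all round. Origin: centre of the underside; z up; yaw means nothing. Under 0.5 kg.
- barrel_b: The second largest of four brass spring barrels: an upright drum 44 mm in diameter, top 38 mm above its underside, on a toothed foot flange 52 mm across, 4 mm thick; a 9 mm steel arbor stub stands 6 mm above the top. Starts upright on the bench on the robot's right, at least 25 mm clear all round. Origin: centre of the underside; z up; yaw means nothing. Under 0.5 kg.
- barrel_c: The third largest of four brass spring barrels: an upright drum 36 mm in diameter, top 34 mm above its underside, on a toothed foot flange 44 mm across, 4 mm thick; a 9 mm steel arbor stub stands 6 mm above the top. Starts upright on the bench on the robot's right, at least 25 mm clear all round. Origin: centre of the underside; z up; yaw means nothing. Under 0.5 kg.
- barrel_d: The smallest of four brass spring barrels: an upright drum 28 mm in diameter, top 30 mm above its underside, on a toothed foot flange 36 mm across, 4 mm thick; a 9 mm steel arbor stub stands 6 mm above the top. Starts upright on the bench on the robot's right, at least 25 mm clear all round. Origin: centre of the underside; z up; yaw means nothing. Under 0.5 kg.
- rack: Light wooden board 100 x 340 mm, 12 mm thick, fixed on the bench on the robot's left, turned any way. Origin: centre of its underside; its own y runs along its length, towards the red block: a 100 x 22 mm block rising 18 mm above the board across its +y end. The four green pads lie in a row along its middle.
- pad_1: Green felt disc 48 mm in diameter, 2 mm thick, fixed on the rack: the pad next to the red block, with 1 small black stud (flat, harmless) in the wood beside it. Origin: centre of its underside, 12 mm above the bench, so its top is 14 mm above the bench. Neighbouring pads are 72 mm apart, centre to centre; axes parallel to the rack's.
- pad_2: Green felt disc 48 mm in diameter, 2 mm thick, fixed on the rack: second from the red block, with 2 small black studs (flat, harmless) in the wood beside it. Origin: centre of its underside, 12 mm above the bench, so its top is 14 mm above the bench. Neighbouring pads are 72 mm apart, centre to centre; axes parallel to the rack's.
- pad_3: Green felt disc 48 mm in diameter, 2 mm thick, fixed on the rack: third from the red block, with 3 small black studs (flat, harmless) in the wood beside it. Origin: centre of its underside, 12 mm above the bench, so its top is 14 mm above the bench. Neighbouring pads are 72 mm apart, centre to centre; axes parallel to the rack's.
- pad_4: Green felt disc 48 mm in diameter, 2 mm thick, fixed on the rack: the pad farthest from the red block, with 4 small black studs (flat, harmless) in the wood beside it. Origin: centre of its underside, 12 mm above the bench, so its top is 14 mm above the bench. Neighbouring pads are 72 mm apart, centre to centre; axes parallel to the rack's.
There are look-alikes about, which are no part of the job. What is shaped like the barrel_c but pink or purple is not meant.

How it is judged:
By the outcome, as a careful person would: the job done as asked, in the order asked, and still so for the second after the job is handed in, with the robot touching nothing.
It also fails if it takes over 102 s, if anything falls off the work surface, if the arm or the gripper's body presses on something with over 40 N, if the wrist force passes 120 N, or if a joint passes its speed limit or range.

## Working session

There is one attempt and no reset: what is moved stays moved. The work goes in short steps, Python scripts to look and compute and a shell command to move; the robot and the scene stay as the last step left them, time stands still between calls to the robot, and variables do not carry over. Pictures are saved under pics/ and viewed, at most 14 in all, crops included, and the job is handed in when it is done.

```bash
mkdir -p pics; ls; python3 - <<'E'
from bench import arm
import cv2
for n in("scene","top"):
    d=arm.get_image(n);cv2.imwrite(f"pics/{n}0.png",d["image"][:,:,::-1])
    print(n,{k:(v if k!="image" else 0) for k,v in d.items()})
s=arm.read_state();print(s)
E
```

```text
pics
scene {'image': 0, 'fx': 593.8387929716556, 'fy': 593.8387929716556, 'cx': 301.2512054998198, 'cy': 241.68618696139995, 'xyz': array([1348.18015748,  203.6699282 ,  758.03815126]), 'rotation': array([ 0.53048528,  0.72167147, -0.35218048, -0.2715595 ])}
top {'image': 0, 'fx': 465.57550478773464, 'fy': 465.57550478773464, 'cx': 327.3306855933149, 'cy': 240.91338378582532, 'xyz': array([381.24655053, -59.16308213, 928.29657203]), 'rotation': array([-0.7003789 ,  0.71158908, -0.0435374 ,  0.03485506])}
{'clock': 0.1, 'joints': array([ 1.44160660e+00,  3.85480082e-01,  6.75862957e-03, -4.71672712e-04,
       -1.19399007e+00, -2.58600709e-01]), 'joint_vel': array([-0.00102114, -0.00204229,  0.00402199,  0.00137693,  0.00089106,
       -0.00188149]), 'joint_efforts': array([-3.73972143e-04, -3.93320847e+01,  1.88928437e+01,  4.19795662e+00,
       -2.59537970e-03,  5.14965691e-06]), 'position': array([236.13314529, 578.16186629, 255.32371189]), 'ee_rot': array([ 9.81243903e-01, -1.92767834e-01, -1.56830759e-04,  9.69765521e-04]), 'contact_force': array([ 1.12943092, -0.42340747, -0.47856038]), 'wrist_torque': array([-0.00448463, -0.01276799,  0.00906443]), 'grasp_force': 0.0, 'gripper_width': 85.18620931918296}
```

View pics/top0.png

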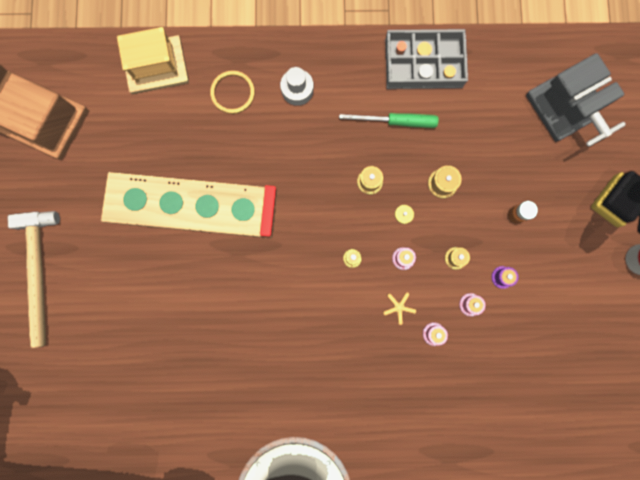

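View pics/scene0.png

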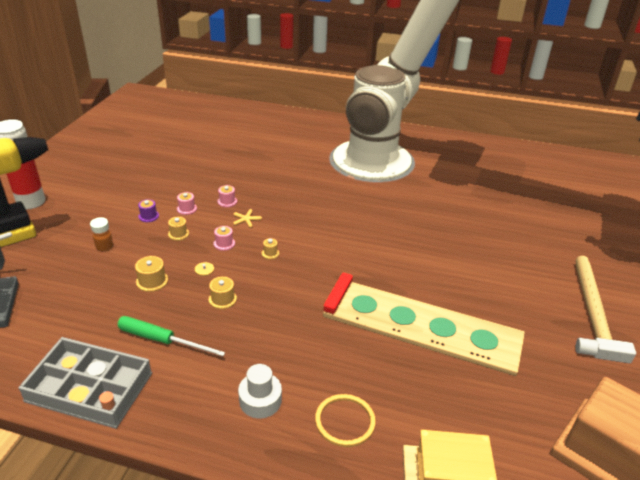

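The top view shows the brass barrels at about A(446,181), B(371,179), C(458,258) and D(352,258). (404,214) is a flat disc, and the pink and purple drums are look-alikes. The pads run from pad_1 (243,209), beside the red block, to pad_4 (135,199). The scene view agrees: A(150,272), B(222,291), C(178,228), D(270,248).

```bash
cat > h.py <<'E'
import numpy as np,cv2
from scipy.spatial.transform import Rotation as R
from bench import arm
def ray(d,p):
    v=R.from_quat(d["rotation"]).apply([(p[0]-d["cx"])/d["fx"],(p[1]-d["cy"])/d["fy"],1]);return np.array(d["xyz"]),v
def onz(d,p,z):
    o,v=ray(d,p);return (o+v*(z-o[2])/v[2])[:2]
def tri(d1,p1,d2,p2):
    o1,v1=ray(d1,p1);o2,v2=ray(d2,p2);t=np.linalg.lstsq(np.c_[v1,-v2],o2-o1,rcond=None)[0]
    a,b=o1+v1*t[0],o2+v2*t[1];return (a+b)/2,np.linalg.norm(a-b)
def hsv(d):return cv2.cvtColor(d["image"],cv2.COLOR_RGB2HSV)
def blobs(m,amin):
    n,l,s,c=cv2.connectedComponentsWithStats(m.astype(np.uint8));return [(c[i],s[i,4]) for i in range(1,n) if s[i,4]>=amin]
def green(d):
    h=hsv(d);return blobs((h[...,0]>60)&(h[...,0]<90)&(h[...,1]>90),100)
def stub(d,p,r=7):
    # low-saturation bright spot inside brass, near p
    h=hsv(d).astype(float);x,y=int(p[0]),int(p[1]);w=h[y-r:y+r+1,x-r:x+r+1]
    s=w[...,1];t=np.clip(np.percentile(s,60)-30-s,0,None);yy,xx=np.mgrid[y-r:y+r+1,x-r:x+r+1]
    return np.array([(t*xx).sum(),(t*yy).sum()])/t.sum()
E
cat > m.py <<'E'
from h import *
t,s=arm.get_image("top"),arm.get_image("scene")
gt=[c for c,a in green(t) if 180<c[1]<230 and c[0]<270];gs=[c for c,a in green(s) if c[0]>340]
gt.sort(key=lambda c:-c[0]);gs.sort(key=lambda c:c[0])
P=[];
for a,b in zip(gt,gs):
    X=tri(t,a,s,b);print("pad",a.round(1),b.round(1),onz(t,a,14).round(1),onz(s,b,14).round(1),X[0].round(1),X[1].round(1));P.append((onz(t,a,14)+onz(s,b,14))/2)
P=np.array(P);print("spacing",np.linalg.norm(np.diff(P,axis=0),axis=1).round(1));v=P[0]-P[3];print("rack y dir deg",np.degrees(np.arctan2(v[1],v[0])).round(2))
for n,z,a,b in(("A",48,(449,179),(150,260)),("B",44,(372,178),(222,282)),("C",40,(459,257),(178,221)),("D",36,(352,257),(270,241))):
    a,b=stub(t,a),stub(s,b,5);X=tri(t,a,s,b);print(n,a.round(1),b.round(1),onz(t,a,z).round(1),onz(s,b,z).round(1),X[0].round(1),X[1].round(1))
tile=[]
for d,l in((t,((446,181),(371,179),(458,258),(352,258))),(s,((150,268),(222,288),(178,226),(270,246)))):
    tile.append(np.hstack([cv2.resize(d["image"][y-20:y+20,x-20:x+20],(200,200),interpolation=0) for x,y in l]))
cv2.imwrite("pics/crop.png",np.vstack(tile)[:,:,::-1])
E
python3 m.py
```

```text
pad [242.5 209.1] [363.9 303.7] [549.1  96.2] [549.3  95.6] [549.2  95.9  14. ] 0.6
pad [206.7 205.8] [402.2 315.1] [556.9 167.3] [557.2 167.4] [556.9 167.3  13.7] 0.0
pad [170.4 202.3] [442.2 326.9] [565.  239.3] [564.9 239.2] [565.  239.2  14. ] 0.1
pad [134.4 198.8] [483.8 339.3] [573.1 310.6] [572.9 310.8] [573.1 310.7  14.1] 0.3
spacing [71.8 72.4 71.9]
rack y dir deg -96.32
A [448.4 177.6] [148.5 262.2] [ 599.1 -307.5] [ 599.7 -309.1] [ 599.5 -308.3   47.8] 1.7
B [371.7 176. ] [220.9 281.9] [ 605.2 -159.1] [ 605.4 -160.3] [ 605.4 -159.7   44.1] 1.2
C [461.  256.4] [176.4 219.2] [ 446.2 -326.8] [ 446.  -328.6] [ 446.4 -327.5   40.3] 1.6
D [353.  256.7] [269.8 240.1] [ 449.3 -119.8] [ 448.5 -121.2] [ 449.4 -120.3   36.8] 1.1
```

View pics/crop.png

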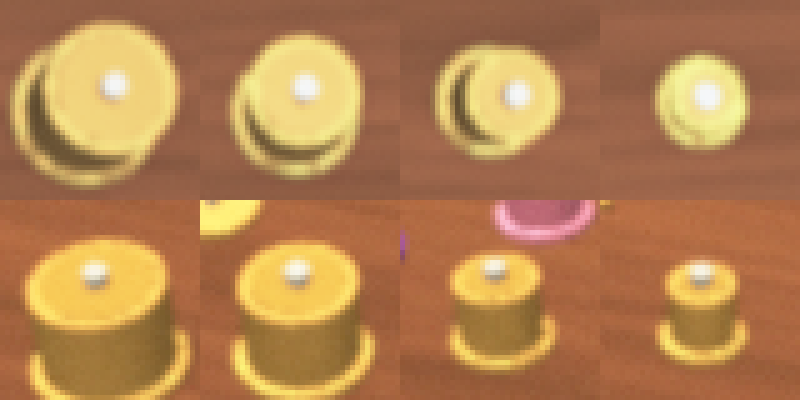

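The crops confirm A–D as brass drums with flanges. Triangulated stub heights are 47.8, 44.1, 40.3 and 36.8 mm, against 48, 44, 40 and 36 expected, and the pad spacing is 72 mm. I'll turn the tool so the fingers close across the rack.

```bash
cat > g.py <<'E'
import sys
from h import *
s=arm.read_state();r=R.from_quat(s["ee_rot"]);c,si=np.cos(np.radians(-96.32)),np.sin(np.radians(-96.32))
G=R.from_matrix(np.array([[c,si,0],[si,-c,0],[0,0,-1]]).T)
print("turn",np.degrees((r.inv()*G).as_rotvec()).round(2),"clock",s["clock"],"pos",s["position"].round(1))
a=[float(v) for v in sys.argv[1:]]
for i in range(0,len(a),3): print("shift to",a[i:i+3],(G.inv().apply(np.array(a[i:i+3])-s["position"])/1000).round(4))
E
python3 -m pendant '[[0,0,0,0,0,8.5,0.07],[0,0,0,0,0,8.5,0.07],[0,0,0,0,0,8.5,0.07],[0,0,0,0,0,8.5,0.07],[0,0,0,0,0,8.5,0.07],[0,0,0,0,0,8.5,0.07],[0,0,0,0,0,8.5,0.07],[0,0,0,0,0,8.5,0.07],[0,0,0,0,0,6.1,0.07],[0,0,0,0,0,0,0.07]]'; python3 g.py 599.5 -308.3 140
```

```text
clock: 1.2
position: [236.2, 578.4, 256.0]
ee_rot: [-0.667, 0.745, -0.0, -0.0]
contact_force: [0.3, -0.8, 0.9]
gripper_width: 69.7
grasp_force: 0.0
turn [ 0.01 -0.03  0.01] clock 1.2 pos [236.2 578.4 256. ]
shift to [599.5, -308.3, 140.0] [ 0.8414 -0.4587  0.116 ]
```

```bash
python3 -m pendant '[[0.042,-0.023,0.005,0,0,0,0.07],[0.042,-0.023,0.005,0,0,0,0.07],[0.042,-0.023,0.005,0,0,0,0.07],[0.042,-0.023,0.005,0,0,0,0.07],[0.042,-0.023,0.005,0,0,0,0.07],[0.042,-0.023,0.005,0,0,0,0.07],[0.042,-0.023,0.005,0,0,0,0.07],[0.042,-0.023,0.005,0,0,0,0.07],[0.042,-0.023,0.005,0,0,0,0.07],[0.042,-0.023,0.005,0,0,0,0.07],[0.042,-0.023,0.005,0,0,0,0.07],[0.042,-0.023,0.005,0,0,0,0.07]]'; python3 -m pendant '[[0.042,-0.023,0.005,0,0,0,0.07],[0.042,-0.023,0.005,0,0,0,0.07],[0.042,-0.023,0.005,0,0,0,0.07],[0.042,-0.023,0.005,0,0,0,0.07],[0.042,-0.023,0.005,0,0,0,0.07],[0.042,-0.023,0.005,0,0,0,0.07],[0.042,-0.023,0.005,0,0,0,0.07],[0.042,-0.023,0.005,0,0,0,0.07],[0,0,0,0,0,0,0.07],[0,0,0,0,0,0,0.07]]'; python3 g.py 599.5 -308.3 140;python3 - <<'E'
from h import *
d=arm.get_image("wrist");cv2.imwrite("pics/w1.png",d["image"][:,:,::-1]);np.save("w1.npy",d,allow_pickle=True)
print(d["xyz"],d["fx"],d["cx"],d["cy"],R.from_quat(d["rotation"]).as_matrix().round(2))
E
```

```text
clock: 2.4
position: [455.6, 45.4, 196.5]
ee_rot: [-0.668, 0.744, -0.0, 0.0]
contact_force: [0.7, 1.2, -0.5]
gripper_width: 69.9
grasp_force: 0.0
clock: 3.4
position: [600.6, -308.0, 154.9]
ee_rot: [-0.667, 0.745, 0.001, -0.0]
contact_force: [-0.2, 0.0, -0.3]
gripper_width: 69.9
grasp_force: 0.0
turn [ 0.11  0.03 -0.02] clock 3.4 pos [ 600.6 -308.   154.9]
shift to [599.5, -308.3, 140.0] [0.0004 0.0011 0.0149]
[ 591.16365844 -388.32005347  272.03620584] 407.2434971650948 320.46299904678403 237.35057248187698 [[-0.99  0.11  0.03]
 [ 0.11  0.94  0.31]
 [ 0.    0.32 -0.95]]
```

View pics/w1.png

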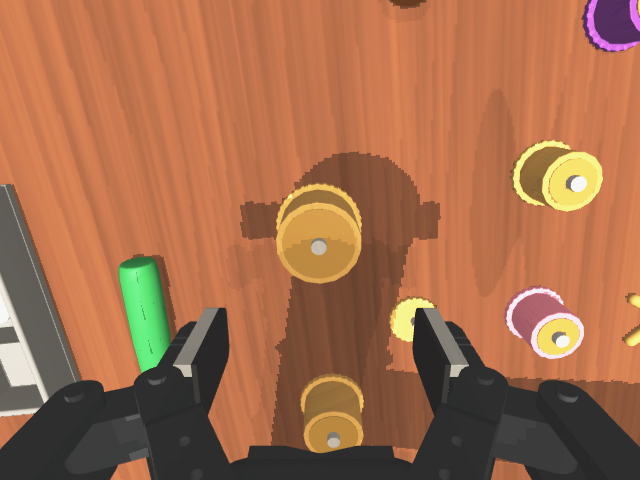

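The wrist view shows A's stub at (319,247), B's at (334,440) and C's at (579,184). I'll use these to cross-check the positions.

```bash
python3 - <<'E'
from h import *
d=np.load("w1.npy",allow_pickle=True).item()
for p,z in(((319,247.5),48),((334,440),44),((579,183.5),40)): print(onz(d,p,z).round(1))
E
```

```text
[ 600.6 -308. ]
[ 606.6 -161.6]
[ 447.8 -327.3]
```

```bash
python3 -m pendant '[[0,0,0.045,0,0,0,0.07],[0,0,0.045,0,0,0,0.07],[0,0.001,0.025,0,0,0,0.07],[0,0,0.01,0,0,0,0.07],[0,0,0,0,0,0,0.07],[0,0,0,0,0,0,0.04],[0,0,0,0,0,0,0.04],[0,0,0,0,0,0,0.04],[0,0,0,0,0,0,0.04],[0,0,0,0,0,0,0.04]]'
```

```text
clock: 4.45
position: [601.9, -306.9, 34.1]
ee_rot: [-0.667, 0.745, -0.002, 0.001]
contact_force: [0.8, 3.2, 6.3]
gripper_width: 50.6
grasp_force: 63.7
```

```bash
python3 -m pendant '[[0,0,0,0,0,0,0.04],[0,0,-0.02,0,0,0,0.04],[0,0,-0.04,0,0,0,0.04],[0,0,-0.04,0,0,0,0.04],[0,0,0,0,0,0,0.04],[0,0,0,0,0,0,0.04]]'; python3 g.py 549.2 95.9 135
python3 - <<'E'
from h import *
d=arm.get_image("wrist");cv2.imwrite("pics/w2.png",d["image"][:,:,::-1])
E
```

```text
clock: 5.05
position: [599.5, -306.5, 131.5]
ee_rot: [-0.667, 0.745, 0.0, 0.001]
contact_force: [-1.8, 0.3, -4.6]
gripper_width: 50.7
grasp_force: 64.1
turn [-0.03  0.07 -0.06] clock 5.05 pos [ 599.5 -306.5  131.5]
shift to [549.2, 95.9, 135.0] [-0.3944  0.0943 -0.0035]
```

View pics/w2.png

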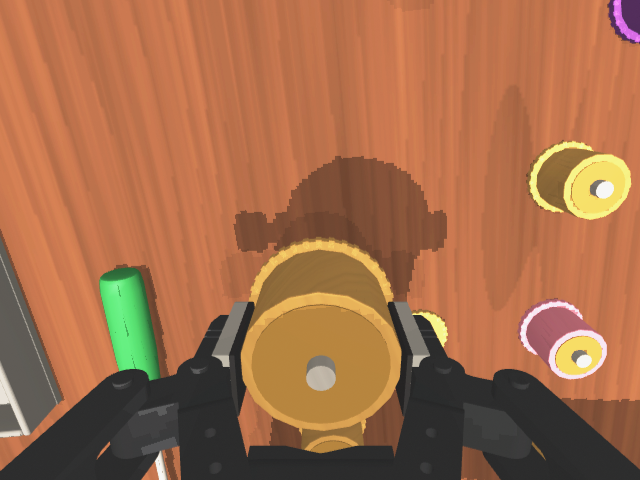

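A is held upright, with its stub top at about (321,375). I'll work out where its centre sits relative to the tool.

```bash
cat > held.py <<'E'
import sys
from h import *
# held.py u v ztop  padx pady : where the held barrel is, and shift taking it to the pad
u,v,z,px,py=map(float,sys.argv[1:]);d=arm.get_image("wrist");s=arm.read_state()
b=onz(d,(u,v),z);r=R.from_quat(s["ee_rot"])
off=r.inv().apply([*(b-s["position"][:2]),0]);print("barrel",b.round(1),"offset in tool",off.round(1),"pos",s["position"].round(1))
print("shift to pad",(r.inv().apply([*(np.array([px,py])-b),0])/1000).round(4))
E
python3 held.py 321 375 145.5 549.2 95.9
```

```text
barrel [ 597.3 -310.3] offset in tool [ 4.3  0.4 -0. ] pos [ 598.2 -306.1  128.8]
shift to pad [-0.3984  0.0929  0.0012]
```

```bash
python3 - <<'E'
from h import *
for i in range(3):
    d=arm.get_image("wrist");s=arm.read_state();c=R.from_quat(s["ee_rot"]).inv().apply(d["xyz"]-s["position"])
    h=hsv(d);w=h[340:410,300:345];m=(w[...,1]<40)&(w[...,2]>100);y,x=np.nonzero(m);print(s["position"].round(1),d["xyz"].round(1),c.round(1),x.mean()+300,y.min()+340,y.max()+340)
E
```

```text
[ 598.3 -306.3  128.5] [ 589.  -386.6  245.8] [  80.7    0.9 -117.4] 320.49754901960785 356 389
[ 598.6 -306.4  128.6] [ 589.2 -386.7  245.6] [  80.7    1.  -117. ] 320.52200488997556 356 389
[ 598.9 -306.5  129. ] [ 589.5 -386.8  245.7] [  80.7    1.  -116.8] 320.4950980392157 356 389
```

```bash
python3 - <<'E'
from h import *
d=arm.get_image("scene");cv2.imwrite("pics/s2.png",cv2.resize(d["image"][120:320,40:300],None,fx=3,fy=3)[:,:,::-1])
print(arm.read_state()["grasp_force"],arm.read_state()["position"])
E
```

```text
64.12654280662537 [ 599.27034861 -306.61416626  129.38237829]
```

View pics/s2.png

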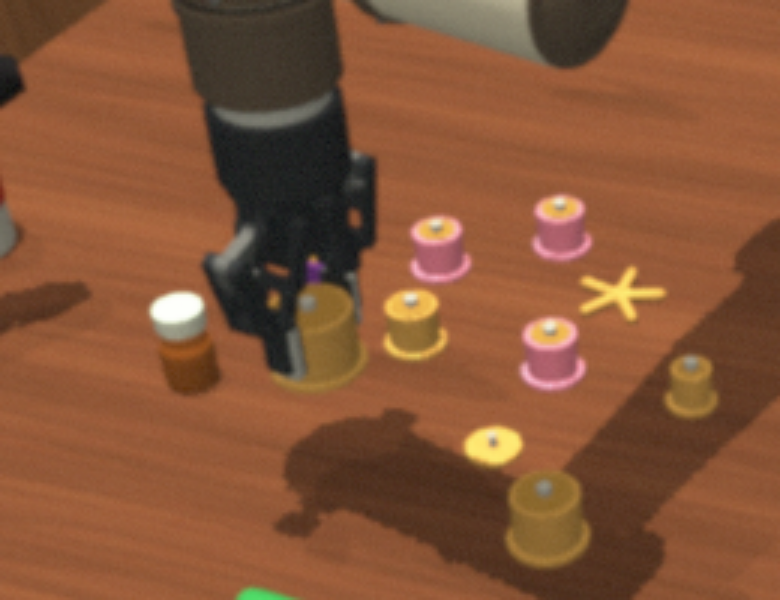

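A is held low on the drum, with the fingertips just above the flange. It hasn't slipped. Its stub is at scene pixel (142,221).

```bash
python3 - <<'E'
from h import *
w,s=arm.get_image("wrist"),arm.get_image("scene");p=arm.read_state()["position"];print(p)
for v in(366,372,378): print(v,tri(w,(320.5,v),s,(142.3,220.7)))
print(onz(s,(142.3,220.7),143))
h=hsv(w);print([(r,np.nonzero(h[r,200:440,1]<40)[0][[0,-1]]+200) for r in(365,372,380)], h[372,290:350,1])
E
```

```text
[ 599.69342146 -306.72480721  130.11860418]
366 (array([ 597.34569669, -309.63997297,  140.81877533]), np.float64(2.453203862427147))
372 (array([ 597.88747261, -308.67133179,  141.78688484]), np.float64(1.349467144620788))
378 (array([ 598.42339477, -307.71852707,  142.75226238]), np.float64(0.2582078068110241))
[ 598.57234162 -307.47873394]
[(365, array([200, 439])), (372, array([200, 439])), (380, array([200, 439]))] [167 167 169 167 169 169 167 167 167 167 167 169 167 169 167 167 114  30
  32  33  32  34  34  32  33  32  32  32  33  33  31  32  31  33  35  33
  32  33  33  31  35  31  33  30  32 114 169 169 167 169 169 167 167 168
 167 167 169 169 169 167]
```

Triangulation puts A's stub at z 142.5 and its centre 1.3 mm ahead of the TCP along tool x. Next I carry it to pad_1.

```bash
python3 -m pendant '[[-0.02,0.005,0,0,0,0,0.04],[-0.04,0.01,-0.001,0,0,0,0.04],[-0.045,0.01,-0.001,0,0,0,0.04],[-0.045,0.01,-0.001,0,0,0,0.04],[-0.045,0.01,0,0,0,0,0.04],[-0.045,0.01,0,0,0,0,0.04],[-0.045,0.01,0,0,0,0,0.04],[-0.045,0.01,0,0,0,0,0.04],[-0.04,0.01,0,0,0,0,0.04],[-0.02,0.007,0,0,0,0,0.04],[0,0,0,0,0,0,0.04],[0,0,0,0,0,0,0.04]]'; python3 -m pendant '[[0,0,0,0,0,0,0.04],[0,0,0,0,0,0,0.04],[0,0,0,0,0,0,0.04]]';python3 g.py 549.3 97.2 60
```

```text
clock: 6.65
position: [551.5, 91.4, 134.3]
ee_rot: [-0.668, 0.745, -0.0, -0.0]
contact_force: [0.6, -0.4, -4.1]
gripper_width: 50.6
grasp_force: 63.9
clock: 6.95
position: [551.7, 90.0, 134.3]
ee_rot: [-0.666, 0.746, -0.0, -0.0]
contact_force: [-0.2, -0.2, -5.4]
gripper_width: 50.6
grasp_force: 63.9
turn [ 0.   -0.   -0.09] clock 6.95 pos [551.7  90.  134.3]
shift to [549.3, 97.2, 60.0] [-0.0069  0.0032  0.0743]
```

```bash
python3 -m pendant '[[-0.004,0.002,0.02,0,0,0,0.04],[-0.003,0.001,0.03,0,0,0,0.04],[0,0,0.02,0,0,0,0.04],[0,0,0.004,0,0,0,0.04],[0,0,0,0,0,0,0.04],[0,0,0,0,0,0,0.04],[0,0,0,0,0,0,0.04],[0,0,0,0,0,0,0.04]]';python3 - <<'E'
from h import *
w,s=arm.get_image("wrist"),arm.get_image("scene");print(arm.read_state()["position"])
o=np.hstack([w["image"][100:480,100:540],cv2.resize(s["image"][180:370,270:450],(360,380))]);cv2.imwrite("pics/p1.png",o[:,:,::-1])
E
python3 g.py 549.3 97.2 50
```

```text
clock: 7.75
position: [550.0, 98.4, 61.4]
ee_rot: [-0.667, 0.745, -0.0, 0.001]
contact_force: [0.7, 0.5, -5.0]
gripper_width: 50.6
grasp_force: 63.8
[549.65453703  98.3352958   61.02656855]
turn [-0.07  0.04  0.  ] clock 7.85 pos [549.7  98.3  61. ]
shift to [549.3, 97.2, 50.0] [0.0012 0.0002 0.011 ]
```

View pics/p1.png

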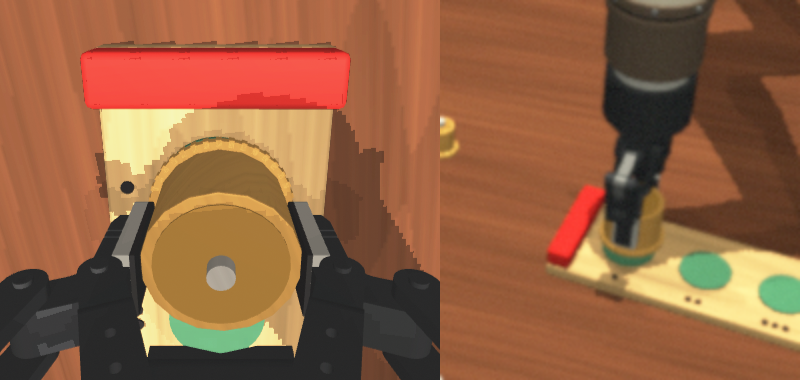

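The wrist and scene views show A over pad_1, level and clear of the red block. I'll lower it.

```bash
python3 -m pendant '[[0.001,0,0.006,0,0,0,0.04],[0,0,0.004,0,0,0,0.04],[0,0,0.002,0,0,0,0.04],[0,0,0,0,0,0,0.04],[0,0,0,0,0,0,0.04],[0,0,0,0,0,0,0.04],[0,0,0,0,0,0,0.04]]'
```

```text
clock: 8.55
position: [549.3, 97.2, 48.2]
ee_rot: [-0.667, 0.745, 0.0, 0.0]
contact_force: [0.6, -0.1, -3.8]
gripper_width: 50.5
grasp_force: 63.8
```

```bash
python3 -m pendant '[[0,0,0.0015,0,0,0,0.04],[0,0,0,0,0,0,0.04],[0,0,0,0,0,0,0.04],[0,0,0,0,0,0,0.04]]'
```

```text
clock: 8.95
position: [549.3, 97.2, 48.1]
ee_rot: [-0.667, 0.745, -0.0, 0.0]
contact_force: [-3.6, -0.6, 4.9]
gripper_width: 50.7
grasp_force: 65.0
```

```bash
python3 -m pendant '[[0,0,0,0,0,0,0.07],[0,0,0,0,0,0,0.07],[0,0,0,0,0,0,0.07],[0,0,-0.02,0,0,0,0.07],[0,0,-0.04,0,0,0,0.07],[0,0,-0.03,0,0,0,0.065],[0,0,0,0,0,0,0.065],[0,0,0,0,0,0,0.065]]';python3 g.py 605.5 -160 130; python3 - <<'E'
from h import *
w,s=arm.get_image("wrist"),arm.get_image("scene");t=arm.get_image("top")
np.save("a.npy",[w,s,t],allow_pickle=True)
o=np.hstack([w["image"][60:440,100:540],cv2.resize(s["image"][180:370,270:450],(360,380))]);cv2.imwrite("pics/p2.png",o[:,:,::-1])
E
```

```text
clock: 9.75
position: [549.4, 97.4, 137.4]
ee_rot: [-0.667, 0.745, -0.0, 0.001]
contact_force: [0.9, 0.1, -0.3]
gripper_width: 64.7
grasp_force: 0.0
turn [-0.08  0.07 -0.01] clock 9.75 pos [549.4  97.4 137.4]
shift to [605.5, -160.0, 130.0] [ 0.2497 -0.084   0.0074]
```

View pics/p2.png

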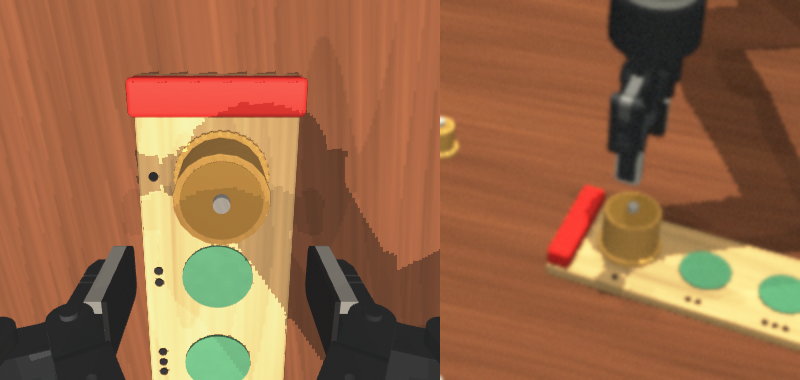

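A stands upright on pad_1, with its stub at wrist (321,264) and scene (366,283). I'll check its position while moving to B.

```bash
python3 - <<'E'
from h import *
w,s,t=np.load("a.npy",allow_pickle=True)
a=stub(w,(321,264),11);b=stub(s,(366,283),5);print(a,b,onz(w,a,61.5),onz(s,b,62),tri(w,a,s,b))
for c,n in green(w):print("pad",c,n,onz(w,c,14))
E
python3 -m pendant '[[0.025,-0.0085,0.001,0,0,0,0.065],[0.045,-0.015,0.001,0,0,0,0.065],[0.045,-0.015,0.001,0,0,0,0.065],[0.045,-0.015,0.001,0,0,0,0.065],[0.045,-0.015,0.001,0,0,0,0.065],[0.03,-0.01,0.001,0,0,0,0.065],[0.015,-0.0055,0.001,0,0,0,0.065],[0,0,0,0,0,0,0.065],[0,0,0,0,0,0,0.065],[0,0,0,0,0,0,0.065]]';python3 g.py 605.5 -160 130; python3 - <<'E'
from h import *
w=arm.get_image("wrist");np.save("b.npy",w,allow_pickle=True)
h=hsv(w)[150:330,250:400];m=(h[...,1]<60)&(h[...,2]>100);print([(c+[250,150],n,onz(w,c+[250,150],43.5)) for c,n in blobs(m,30)],arm.read_state()["position"])
E
```

```text
[321.06389982 263.52077028] [366.18518519 283.16181658] [548.40621698  95.11567566] [547.33398305  95.41096752] (array([548.19916959,  95.14308033,  62.46609498]), np.float64(0.84597629633701))
pad [316.92407352 335.84242242] 3319 [559.21728879 166.46371818]
pad [317.17978804 421.18697956] 2642 [567.23287804 237.78017378]
clock: 10.9
position: [605.0, -159.2, 129.5]
ee_rot: [-0.668, 0.744, 0.0, -0.0]
contact_force: [0.4, 0.7, 0.3]
gripper_width: 64.9
grasp_force: 0.0
turn [0.04 0.01 0.09] clock 10.9 pos [ 605.  -159.2  129.5]
shift to [605.5, -160.0, 130.0] [ 0.0007 -0.0006 -0.0005]
[(array([315.29166667, 259.37916667]), np.int32(240), array([ 606.97665954, -160.17530206]))] [ 605.09631689 -159.08741868  129.77465052]
```

A is within about 2.3 mm of pad_1's centre, on the -x side, so the next placings get a +2 mm x correction. Now B.

```bash
python3 -m pendant '[[0.001,-0.0005,0.03,0,0,0,0.065],[0,0,0.04,0,0,0,0.065],[0,0,0.02,0,0,0,0.065],[0,0,0.006,0,0,0,0.065],[0,0,0,0,0,0,0.065],[0,0,0,0,0,0,0.065],[0,0,0,0,0,0,0.03],[0,0,0,0,0,0,0.03],[0,0,0,0,0,0,0.03],[0,0,0,0,0,0,0.03],[0,0,0,0,0,0,0.03],[0,0,0,0,0,0,0.03]]'
```

```text
clock: 12.15
position: [607.0, -161.5, 35.9]
ee_rot: [-0.667, 0.745, -0.001, 0.001]
contact_force: [-1.1, 1.6, 6.7]
gripper_width: 42.4
grasp_force: 61.6
```

```bash
python3 -m pendant '[[0,0,-0.02,0,0,0,0.03],[0,0,-0.04,0,0,0,0.03],[0,0,-0.035,0,0,0,0.03],[0,0,0,0,0,0,0.03],[0,0,0,0,0,0,0.03],[0,0,0,0,0,0,0.03],[0,0,0,0,0,0,0.03],[0,0,0,0,0,0,0.03]]'; cat > hs.py <<'E'
import sys
from h import *
# hs.py stubheight tcp_over_underside : held barrel centre offset in tool axes (mm)
H,g=map(float,sys.argv[1:]);w=arm.get_image("wrist");st=arm.read_state();p=st["position"]
h=hsv(w)[320:470,270:370];m=(h[...,1]<60)&(h[...,2]>90);n,l,s,c=cv2.connectedComponentsWithStats(m.astype(np.uint8))
i=min(range(1,n),key=lambda i:abs(c[i,0]-50)+(1000 if s[i,4]<100 else 0));x,y,wd,ht,ar=s[i];u,v=x+270+(wd-1)/2,y+320
bot=v+ht-1;f=w["fx"];top=p[2]-g+H
# lower edge of the spot is the near rim of the stub top, 4.5 mm towards the tool's -x from its centre
b=onz(w,(u,bot),top);o=R.from_quat(st["ee_rot"]).inv().apply([*(b-p[:2]),0]);o[0]+=4.5;print("box",x+270,y+320,wd,ht,"offset",o.round(1),"pos",p.round(1))
E
python3 hs.py 44 35.5; python3 g.py 559.2 166.5 130
```

```text
clock: 12.95
position: [604.8, -161.5, 127.2]
ee_rot: [-0.667, 0.745, 0.001, -0.001]
contact_force: [0.3, -0.5, -2.3]
gripper_width: 42.5
grasp_force: 61.9
box 307 354 28 33 offset [-0.7  0.8  0. ] pos [ 605.1 -161.5  127.5]
turn [ 0.13 -0.01 -0.  ] clock 13.0 pos [ 605.1 -161.5  127.5]
shift to [559.2, 166.5, 130.0] [-0.321   0.0817 -0.0025]
```

```bash
python3 -m pendant '[[-0.02,0.005,-0.001,0,0,0,0.03],[-0.04,0.01,-0.001,0,0,0,0.03],[-0.045,0.0115,0,0,0,0,0.03],[-0.045,0.0115,0,0,0,0,0.03],[-0.045,0.0115,0,0,0,0,0.03],[-0.045,0.0115,0,0,0,0,0.03],[-0.04,0.01,0,0,0,0,0.03],[-0.03,0.007,0,0,0,0,0.03],[-0.01,0.003,0,0,0,0,0.03],[0,0,0,0,0,0,0.03],[0,0,0,0,0,0,0.03],[0,0,0,0,0,0,0.03]]'; python3 g.py 559.9 165.7 62
```

```text
clock: 14.2
position: [560.3, 164.0, 130.6]
ee_rot: [-0.666, 0.746, 0.0, -0.0]
contact_force: [-0.6, 0.2, -2.9]
gripper_width: 41.8
grasp_force: 61.8
turn [ 0.04 -0.03 -0.09] clock 14.2 pos [560.3 164.  130.6]
shift to [559.9, 165.7, 62.0] [-0.0016  0.0006  0.0686]
```

```bash
python3 -m pendant '[[-0.001,0.0005,0.025,0,0,0,0.03],[-0.001,0,0.03,0,0,0,0.03],[0,0,0.014,0,0,0,0.03],[0,0,0.005,0,0,0,0.03],[0,0,0,0,0,0,0.03],[0,0,0,0,0,0,0.03],[0,0,0,0,0,0,0.03],[0,0,0,0,0,0,0.03]]'; python3 g.py 559.9 165.7 49.5
```

```text
clock: 15.0
position: [560.6, 167.7, 57.8]
ee_rot: [-0.667, 0.745, -0.0, 0.001]
contact_force: [-0.9, -0.7, -3.3]
gripper_width: 42.3
grasp_force: 61.7
turn [-0.09  0.07 -0.  ] clock 15.0 pos [560.6 167.7  57.8]
shift to [559.9, 165.7, 49.5] [0.002  0.0004 0.0083]
```

```bash
python3 -m pendant '[[0.0015,0.0005,0.004,0,0,0,0.03],[0,0,0.003,0,0,0,0.03],[0,0,0.001,0,0,0,0.03],[0,0,0,0,0,0,0.03],[0,0,0,0,0,0,0.03],[0,0,0,0,0,0,0.03],[0,0,0,0,0,0,0.03]]'; python3 g.py 559.9 165.7 49.5
```

```text
clock: 15.7
position: [559.2, 165.9, 49.9]
ee_rot: [-0.667, 0.745, -0.0, -0.0]
contact_force: [-3.1, -0.2, 4.9]
gripper_width: 42.6
grasp_force: 62.5
turn [ 0.   -0.02  0.03] clock 15.7 pos [559.2 165.9  49.9]
shift to [559.9, 165.7, 49.5] [ 0.0001 -0.0007  0.0004]
```

```bash
python3 -m pendant '[[0,0,0,0,0,0,0.065],[0,0,0,0,0,0,0.065],[0,0,0,0,0,0,0.065],[0,0,-0.02,0,0,0,0.06],[0,0,-0.04,0,0,0,0.06],[0,0,-0.03,0,0,0,0.06],[0,0,0,0,0,0,0.06],[0,0,0,0,0,0,0.06]]';cat > chk.py <<'E'
from h import *
# wrist view of the rack: stubs (low saturation spots) and pads
w=arm.get_image("wrist");np.save("c.npy",w,allow_pickle=True);h=hsv(w)
m=(h[...,1]<60)&(h[...,2]>90);m[:,:290]=0;m[:,350:]=0
for c,n in blobs(m,80):print("spot",c.round(1),n,[ (z,onz(w,c,z).round(1)) for z in(62,58,54,50)])
for c,n in green(w):print("pad",c.round(1),n,onz(w,c,14).round(1))
E
python3 chk.py; python3 g.py 448 -328 130
```

```text
clock: 16.5
position: [559.5, 166.2, 139.4]
ee_rot: [-0.667, 0.745, 0.0, 0.001]
contact_force: [-0.3, 0.1, 0.7]
gripper_width: 60.1
grasp_force: 0.0
spot [326.1 124.2] 314 [(62, array([548.5,  96. ])), (58, array([548.5,  96.3])), (54, array([548.4,  96.5])), (50, array([548.4,  96.7]))]
spot [321.4 265.1] 253 [(62, array([558.4, 165.4])), (58, array([558.6, 167.1])), (54, array([558.8, 168.7])), (50, array([558.9, 170.3]))]
pad [320.4 337.5] 3258 [567.2 238. ]
pad [320.3 421.9] 2593 [575.2 309.3]
turn [ 0.05 -0.01 -0.02] clock 16.55 pos [558.9 165.8 138.3]
shift to [448.0, -328.0, 130.0] [0.503  0.0558 0.0083]
```

B is within about 0.8 mm. Now to C.

```bash
python3 -m pendant '[[0.033,0.003,0,0,0,0,0.06],[0.045,0.005,0.001,0,0,0,0.06],[0.045,0.005,0.001,0,0,0,0.06],[0.045,0.005,0.001,0,0,0,0.06],[0.045,0.005,0.001,0,0,0,0.06],[0.045,0.005,0.001,0,0,0,0.06],[0.045,0.005,0.001,0,0,0,0.06],[0.045,0.005,0.001,0,0,0,0.06],[0.045,0.005,0.001,0,0,0,0.06],[0.045,0.005,0,0,0,0,0.06],[0.04,0.005,0,0,0,0,0.06],[0.025,0.003,0,0,0,0,0.06]]';python3 -m pendant '[[0,0,0,0,0,0,0.058],[0,0,0,0,0,0,0.058],[0,0,0,0,0,0,0.058],[0,0,0,0,0,0,0.058]]'; cat > near.py <<'E'
import sys
from h import *
w=arm.get_image("wrist");cv2.imwrite("pics/near%s.png"%sys.argv[2],w["image"][:,:,::-1]);h=hsv(w);m=(h[...,1]<60)&(h[...,2]>100);m[:,:220]=0;m[:,420:]=0;m[:150]=0;m[340:]=0
for c,n in blobs(m,30):print(c.round(1),n,onz(w,c,float(sys.argv[1])-.5).round(1))
print(arm.read_state()["position"])
E
python3 near.py 40 C;python3 g.py 448 -328 35
```

```text
clock: 17.75
position: [446.5, -329.9, 128.9]
ee_rot: [-0.666, 0.746, 0.002, -0.001]
contact_force: [0.1, 0.8, 0.1]
gripper_width: 60.1
grasp_force: 0.0
clock: 18.15
position: [448.6, -326.7, 130.5]
ee_rot: [-0.668, 0.744, 0.0, -0.0]
contact_force: [-1.1, -0.1, -0.6]
gripper_width: 57.9
grasp_force: 0.0
[320.4 254.9] 231 [ 447.8 -328. ]
[225.7 317.7] 339 [ 506.3 -295.5]
[414.4 315.8] 274 [ 398.1 -284.8]
[ 448.66607634 -326.73337333  130.69621104]
turn [0.02 0.01 0.1 ] clock 18.2 pos [ 448.7 -326.7  130.7]
shift to [448.0, -328.0, 35.0] [0.0013 0.0005 0.0957]
```

View pics/nearC.png

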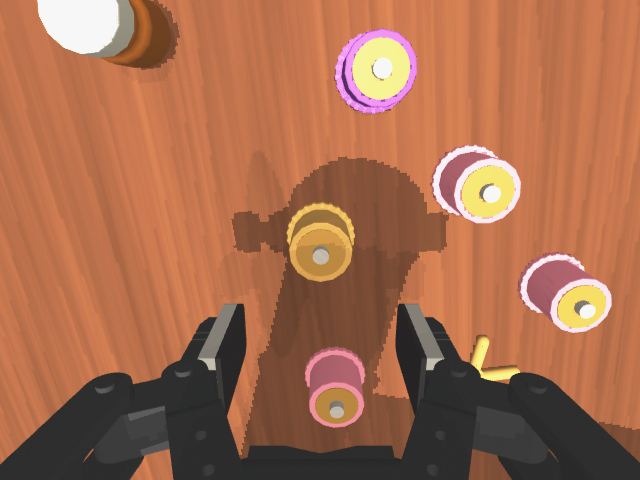

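C (brass) is centred ahead at (320,255) with clear room on both sides. I'll grasp and lift it.

```bash
python3 -m pendant '[[0.001,0.0005,0.03,0,0,0,0.058],[0,0,0.04,0,0,0,0.058],[0,0,0.02,0,0,0,0.058],[0,0,0.006,0,0,0,0.058],[0,0,0,0,0,0,0.058],[0,0,0,0,0,0,0.058],[0,0,0,0,0,0,0.022],[0,0,0,0,0,0,0.022],[0,0,0,0,0,0,0.022],[0,0,0,0,0,0,0.022],[0,0,0,0,0,0,0.022],[0,0,0,0,0,0,0.022]]'; python3 -m pendant '[[0,0,-0.02,0,0,0,0.022],[0,0,-0.04,0,0,0,0.022],[0,0,-0.035,0,0,0,0.022],[0,0,0,0,0,0,0.022],[0,0,0,0,0,0,0.022],[0,0,0,0,0,0,0.022],[0,0,0,0,0,0,0.022],[0,0,0,0,0,0,0.022]]'; python3 hs.py 40 35.5; python3 g.py 567.9 237 130
```

```text
clock: 19.4
position: [448.8, -329.1, 36.5]
ee_rot: [-0.667, 0.745, -0.001, 0.001]
contact_force: [-0.4, 2.0, 7.0]
gripper_width: 34.0
grasp_force: 59.9
clock: 20.2
position: [447.1, -328.5, 128.6]
ee_rot: [-0.667, 0.745, 0.001, -0.001]
contact_force: [0.2, -0.8, -2.0]
gripper_width: 34.0
grasp_force: 60.0
box 308 345 26 32 offset [-0.1  0.8  0. ] pos [ 447.3 -328.5  128.7]
turn [ 0.12  0.03 -0.  ] clock 20.25 pos [ 447.3 -328.5  128.7]
shift to [567.9, 237.0, 130.0] [-0.5754 -0.0576 -0.0013]
```

```bash
python3 -m pendant '[[-0.025,-0.0025,-0.001,0,0,0,0.022],[-0.045,-0.0045,-0.001,0,0,0,0.022],[-0.045,-0.0045,0,0,0,0,0.022],[-0.045,-0.0045,0,0,0,0,0.022],[-0.045,-0.0045,0,0,0,0,0.022],[-0.045,-0.0045,0,0,0,0,0.022],[-0.045,-0.0045,0,0,0,0,0.022],[-0.045,-0.0045,0,0,0,0,0.022],[-0.045,-0.0045,0,0,0,0,0.022],[-0.045,-0.0045,0,0,0,0,0.022],[-0.045,-0.0045,0,0,0,0,0.022],[-0.045,-0.0045,0,0,0,0,0.022]]'; python3 -m pendant '[[-0.04,-0.004,0,0,0,0,0.022],[-0.016,-0.0015,0,0,0,0,0.022],[0,0,0,0,0,0,0.022],[0,0,0,0,0,0,0.022],[0,0,0,0,0,0,0.022],[0,0,0,0,0,0,0.022]]'; python3 g.py 568 237.7 50
```

```text
clock: 21.45
position: [556.6, 184.3, 131.3]
ee_rot: [-0.667, 0.745, 0.0, -0.0]
contact_force: [1.2, -0.3, -1.1]
gripper_width: 34.4
grasp_force: 60.0
clock: 22.05
position: [568.1, 236.1, 131.9]
ee_rot: [-0.666, 0.746, 0.0, -0.0]
contact_force: [0.2, 0.4, -0.9]
gripper_width: 33.8
grasp_force: 60.0
turn [ 0.02 -0.02 -0.09] clock 22.05 pos [568.1 236.1 131.9]
shift to [568.0, 237.7, 50.0] [-0.0016  0.0003  0.0819]
```

```bash
python3 -m pendant '[[-0.0005,0,0.025,0,0,0,0.022],[0,0,0.03,0,0,0,0.022],[0,0,0.014,0,0,0,0.022],[0,0,0.005,0,0,0,0.022],[0,0,0,0,0,0,0.022],[0,0,0,0,0,0,0.022],[0,0,0,0,0,0,0.022],[0,0,0,0,0,0,0.022]]'; python3 g.py 568 237.7 49.5
```

```text
clock: 22.85
position: [568.8, 238.4, 58.9]
ee_rot: [-0.667, 0.745, -0.0, 0.001]
contact_force: [-0.4, 1.5, -0.5]
gripper_width: 34.4
grasp_force: 60.0
turn [-0.09  0.08  0.01] clock 22.85 pos [568.8 238.4  58.9]
shift to [568.0, 237.7, 49.5] [0.0007 0.0007 0.0094]
```

```bash
python3 -m pendant '[[0.0005,0.0005,0.005,0,0,0,0.022],[0,0,0.003,0,0,0,0.022],[0,0,0.001,0,0,0,0.022],[0,0,0,0,0,0,0.022],[0,0,0,0,0,0,0.022],[0,0,0,0,0,0,0.022],[0,0,0,0,0,0,0.022]]'; python3 g.py 568 237.7 49.5
```

```text
clock: 23.55
position: [567.7, 237.6, 50.5]
ee_rot: [-0.667, 0.745, -0.0, 0.0]
contact_force: [-3.7, -0.4, 9.6]
gripper_width: 34.4
grasp_force: 61.1
turn [-0.02 -0.01  0.04] clock 23.55 pos [567.7 237.6  50.5]
shift to [568.0, 237.7, 49.5] [-0.0002 -0.0003  0.001 ]
```

Contact is made. I'll release, rise and check.

```bash
python3 -m pendant '[[0,0,0,0,0,0,0.058],[0,0,0,0,0,0,0.058],[0,0,0,0,0,0,0.058],[0,0,0,0,0,0,0.058],[0,0,-0.02,0,0,0,0.055],[0,0,-0.04,0,0,0,0.055],[0,0,-0.03,0,0,0,0.055],[0,0,0,0,0,0,0.055],[0,0,0,0,0,0,0.055]]';python3 chk.py; python3 g.py 451 -120.8 130
```

```text
clock: 24.45
position: [567.8, 237.6, 139.3]
ee_rot: [-0.667, 0.745, 0.0, 0.001]
contact_force: [0.1, -0.1, -1.5]
gripper_width: 54.6
grasp_force: 0.0
spot [322.1 125.5] 300 [(62, array([558.6, 167.9])), (58, array([558.7, 168.1])), (54, array([558.7, 168.3])), (50, array([558.7, 168.5]))]
spot [320.7 262. ] 242 [(62, array([566.8, 235. ])), (58, array([567. , 236.6])), (54, array([567.2, 238.2])), (50, array([567.3, 239.8]))]
pad [322.3 220.4] 376 [564.9 226.8]
pad [320.8 337.7] 3259 [575.1 309.6]
turn [ 0.07 -0.03 -0.03] clock 24.5 pos [567.2 237.2 138.1]
shift to [451.0, -120.8, 130.0] [0.3686 0.0761 0.0081]
```

C is at (567.2,238.2), against pad_3 at (567.2,238). Now D.

```bash
python3 -m pendant '[[0.024,0.005,0,0,0,0,0.055],[0.045,0.009,0.001,0,0,0,0.055],[0.045,0.009,0.001,0,0,0,0.055],[0.045,0.009,0.001,0,0,0,0.055],[0.045,0.0095,0.001,0,0,0,0.055],[0.045,0.0095,0.001,0,0,0,0.055],[0.045,0.0095,0.001,0,0,0,0.055],[0.04,0.0085,0.001,0,0,0,0.055],[0.025,0.005,0,0,0,0,0.055],[0.009,0.0015,0,0,0,0,0.05],[0,0,0,0,0,0,0.05],[0,0,0,0,0,0,0.05]]';python3 -m pendant '[[0,0,0,0,0,0,0.05],[0,0,0,0,0,0,0.05]]'; python3 near.py 36 D;python3 g.py 451 -120.8 35
```

```text
clock: 25.7
position: [452.4, -119.5, 131.3]
ee_rot: [-0.667, 0.745, 0.0, -0.0]
contact_force: [0.1, 0.4, 1.1]
gripper_width: 50.2
grasp_force: 0.0
clock: 25.9
position: [452.7, -119.0, 131.7]
ee_rot: [-0.668, 0.744, 0.0, -0.0]
contact_force: [0.3, -0.1, -0.5]
gripper_width: 50.0
grasp_force: 0.0
[322.1 251. ] 218 [ 450.9 -120.6]
[234.2 321.2] 555 [507.6 -82.3]
[406.7 320.9] 535 [405.9 -71.3]
[ 452.60683533 -119.12292564  131.75254566]
turn [-0.    0.    0.09] clock 25.95 pos [ 452.6 -119.1  131.8]
shift to [451.0, -120.8, 35.0] [0.0018 0.0014 0.0968]
```

View pics/nearD.png

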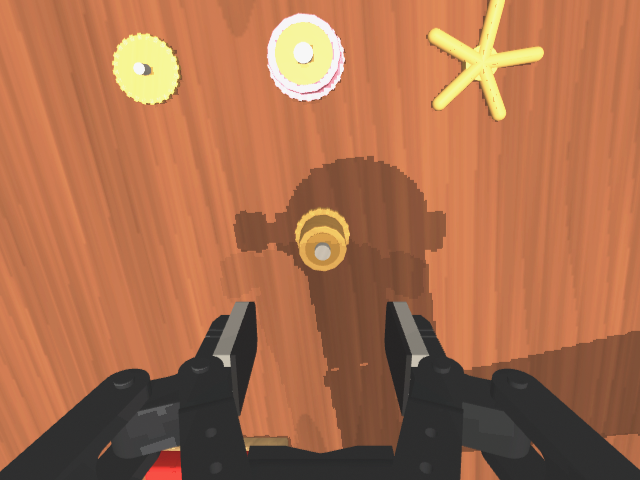

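D is centred ahead at (322,251). I'll grasp it slightly lower and lift.

```bash
python3 -m pendant '[[0.0015,0.0012,0.03,0,0,0,0.05],[0,0,0.04,0,0,0,0.05],[0,0,0.02,0,0,0,0.05],[0,0,0.008,0,0,0,0.05],[0,0,0,0,0,0,0.05],[0,0,0,0,0,0,0.05],[0,0,0,0,0,0,0.015],[0,0,0,0,0,0,0.015],[0,0,0,0,0,0,0.015],[0,0,0,0,0,0,0.015],[0,0,0,0,0,0,0.015],[0,0,0,0,0,0,0.015]]'; python3 -m pendant '[[0,0,-0.02,0,0,0,0.015],[0,0,-0.04,0,0,0,0.015],[0,0,-0.035,0,0,0,0.015],[0,0,0,0,0,0,0.015],[0,0,0,0,0,0,0.015],[0,0,0,0,0,0,0.015],[0,0,0,0,0,0,0.015],[0,0,0,0,0,0,0.015]]'; python3 hs.py 36 35; python3 g.py 576 309 130
```

```text
clock: 27.15
position: [451.9, -121.2, 35.3]
ee_rot: [-0.667, 0.745, -0.001, 0.001]
contact_force: [-0.7, 0.6, 5.1]
gripper_width: 26.0
grasp_force: 58.7
clock: 27.95
position: [450.3, -121.3, 127.8]
ee_rot: [-0.667, 0.745, 0.001, -0.001]
contact_force: [0.3, 0.1, -0.5]
gripper_width: 25.8
grasp_force: 59.2
box 308 340 26 31 offset [-0.4  0.8 -0. ] pos [ 450.4 -121.3  127.9]
turn [ 0.12 -0.02 -0.  ] clock 28.0 pos [ 450.4 -121.3  127.9]
shift to [576.0, 309.0, 130.0] [-0.4415 -0.0774 -0.0021]
```

```bash
python3 -m pendant '[[-0.025,-0.0044,-0.001,0,0,0,0.015],[-0.045,-0.008,-0.001,0,0,0,0.015],[-0.045,-0.008,0,0,0,0,0.015],[-0.045,-0.008,0,0,0,0,0.015],[-0.045,-0.008,0,0,0,0,0.015],[-0.045,-0.008,0,0,0,0,0.015],[-0.045,-0.008,0,0,0,0,0.015],[-0.045,-0.008,0,0,0,0,0.015],[-0.045,-0.008,0,0,0,0,0.015],[-0.04,-0.007,0,0,0,0,0.015],[-0.0165,-0.002,0,0,0,0,0.015],[0,0,0,0,0,0,0.015]]'; python3 -m pendant '[[0,0,0,0,0,0,0.015],[0,0,0,0,0,0,0.015],[0,0,0,0,0,0,0.015],[0,0,0.025,0,0,0,0.015],[0,0,0.03,0,0,0,0.015],[0,0,0.01,0,0,0,0.015],[0,0,0.006,0,0,0,0.015],[0,0,0,0,0,0,0.015],[0,0,0,0,0,0,0.015],[0,0,0,0,0,0,0.015],[0,0,0,0,0,0,0.015]]'; python3 g.py 576 309 49
```

```text
clock: 29.2
position: [576.4, 311.1, 129.3]
ee_rot: [-0.668, 0.744, 0.0, -0.001]
contact_force: [-0.3, -0.1, -1.6]
gripper_width: 26.0
grasp_force: 59.2
clock: 30.3
position: [576.8, 309.4, 60.9]
ee_rot: [-0.667, 0.745, -0.0, 0.001]
contact_force: [-0.4, -0.1, -1.8]
gripper_width: 25.8
grasp_force: 59.2
turn [-0.08  0.08  0.01] clock 30.3 pos [576.8 309.4  60.9]
shift to [576.0, 309.0, 49.0] [0.0005 0.0008 0.0119]
```

```bash
python3 -m pendant '[[0.0004,0.0006,0.006,0,0,0,0.015],[0,0,0.004,0,0,0,0.015],[0,0,0.0015,0,0,0,0.015],[0,0,0,0,0,0,0.015],[0,0,0,0,0,0,0.015],[0,0,0,0,0,0,0.015],[0,0,0,0,0,0,0.015]]'; python3 g.py 576 309 49
```

```text
clock: 31.0
position: [575.6, 308.6, 49.3]
ee_rot: [-0.667, 0.745, -0.0, -0.0]
contact_force: [-2.8, -0.3, 5.3]
gripper_width: 26.1
grasp_force: 60.0
turn [ 0.   -0.03  0.03] clock 31.0 pos [575.6 308.6  49.3]
shift to [576.0, 309.0, 49.0] [-0.0004 -0.0003  0.0003]
```

```bash
python3 -m pendant '[[0,0,0,0,0,0,0.05],[0,0,0,0,0,0,0.05],[0,0,0,0,0,0,0.05],[0,0,0,0,0,0,0.05],[0,0,-0.02,0,0,0,0.05],[0,0,-0.045,0,0,0,0.05],[0,0,-0.045,0,0,0,0.05],[0,0,-0.045,0,0,0,0.07],[0,0,-0.045,0,0,0,0.07],[-0.04,0,-0.025,0,0,0,0.07],[-0.04,0,0,0,0,0,0.07],[-0.03,0,0,0,0,0,0.07]]';python3 -m pendant '[[0,0,0,0,0,0,0.07],[0,0,0,0,0,0,0.07]]';python3 - <<'E'
from h import *
t,s,w=[arm.get_image(n) for n in("top","scene","wrist")];np.save("f.npy",[t,s,w],allow_pickle=True)
o=np.hstack([cv2.resize(t["image"][160:250,90:290],(800,360),interpolation=0)]);o2=np.hstack([cv2.resize(s["image"][230:370,310:530],(400,240)),cv2.resize(w["image"],(400,240))])
cv2.imwrite("pics/f.png",np.vstack([o,o2])[:,:,::-1])
E
```

```text
clock: 32.2
position: [588.1, 419.9, 274.8]
ee_rot: [-0.667, 0.745, 0.0, 0.002]
contact_force: [0.9, 0.2, -1.2]
gripper_width: 69.8
grasp_force: 0.0
clock: 32.4
position: [587.5, 418.4, 272.1]
ee_rot: [-0.667, 0.745, -0.0, -0.001]
contact_force: [-0.5, -0.6, 0.5]
gripper_width: 69.7
grasp_force: 0.0
```

View pics/f.png

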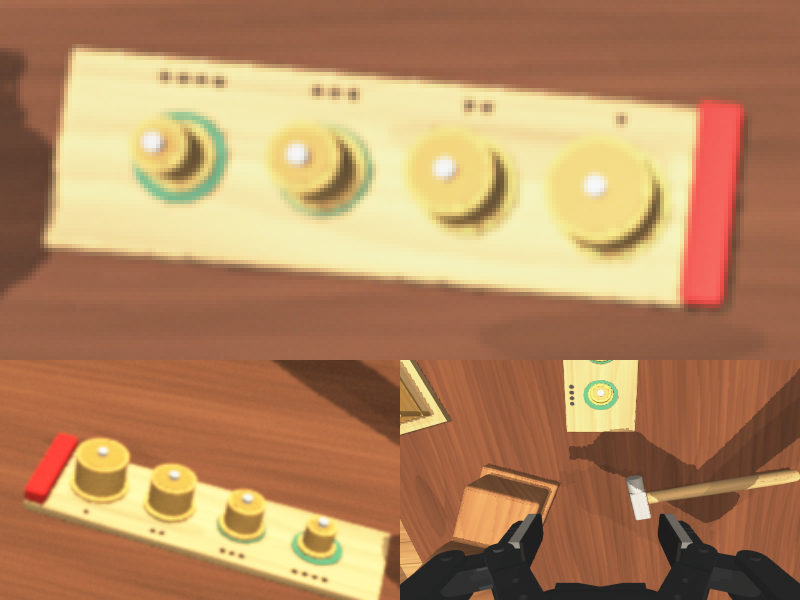

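All four stand upright on their pads in the right order. I'll measure the centring against the initial pad positions, using the same cameras.

```bash
python3 - <<'E'
from h import *
t,s,w=np.load("f.npy",allow_pickle=True)
P=dict(A=(549.2,95.9),B=(556.9,167.3),C=(565,239.3),D=(573,310.7))
for n,z,a,b in(("A",62,(238,206),(366,283)),("B",58,(201,202),(405,293)),("C",54,(164,198),(446,311)),("D",50,(128,195),(488,325))):
    a,b=stub(t,a,5),stub(s,b,5);X=tri(t,a,s,b);print(n,a.round(1),b.round(1),(onz(t,a,z)-P[n]).round(1),(onz(s,b,z-.5)-P[n]).round(1),X[0].round(1),X[1].round(1))
E
python3 g.py 549.9 96.6 140
```

```text
A [238.3 205.8] [366.2 282.6] [-2.5  0.1] [-3.9 -0.8] [546.6  95.6  62.8] 0.6
B [200.6 201.5] [405.5 296.3] [-0.1  0.6] [-1.9  0.2] [556.6 167.6  59. ] 0.1
C [163.8 198. ] [445.9 310.1] [ 0.3 -0.4] [-1.  -0.4] [565.2 238.8  54.5] 0.2
D [127.6 195. ] [487.6 323.8] [ 0.1 -1.5] [-1.6 -0.8] [572.9 309.3  50.7] 0.7
turn [ 0.   -0.02 -0.05] clock 32.55 pos [588.  417.  273.5]
shift to [549.9, 96.6, 140.0] [0.3226 0.0026 0.1335]
```

B, C and D are within about 1.5 mm, but A sits about 2.5 mm towards -x. There's time, so I'll re-grip A and shift it.

```bash
python3 -m pendant '[[0.024,0.001,0,0,0,0,0.07],[0.045,0.002,0,0,0,0,0.07],[0.045,0,0,0,0,0,0.07],[0.045,0,0,0,0,0,0.07],[0.045,0,0,0,0,0,0.07],[0.045,0,0.01,0,0,0,0.07],[0.04,0,0.02,0,0,0,0.07],[0.025,0,0.04,0,0,0,0.07],[0.01,0,0.04,0,0,0,0.07],[0,0,0.025,0,0,0,0.07],[0,0,0,0,0,0,0.07],[0,0,0,0,0,0,0.07]]';python3 -m pendant '[[0,0,0,0,0,0,0.07],[0,0,0,0,0,0,0.07]]';python3 chk.py;python3 g.py 549.3 95.7 49
```

```text
clock: 33.75
position: [549.8, 95.9, 139.4]
ee_rot: [-0.667, 0.745, -0.0, 0.0]
contact_force: [0.1, 0.1, -0.0]
gripper_width: 70.3
grasp_force: 0.0
clock: 33.95
position: [550.2, 97.0, 140.2]
ee_rot: [-0.667, 0.745, -0.001, 0.002]
contact_force: [0.3, -0.7, 0.6]
gripper_width: 69.9
grasp_force: 0.0
spot [322.9 262.3] 263 [(62, array([548.4,  95. ])), (58, array([548.6,  96.6])), (54, array([548.7,  98.2])), (50, array([548.9,  99.8]))]
spot [318.8 374.4] 229 [(62, array([558.2, 163.2])), (58, array([558.6, 166.2])), (54, array([558.9, 169.2])), (50, array([559.3, 172.2]))]
turn [-0.16  0.09  0.03] clock 34.0 pos [550.   96.9 139.9]
shift to [549.3, 95.7, 49.0] [0.0012 0.0006 0.0909]
```

```bash
python3 -m pendant '[[0.0005,0.0005,0.03,0,0,0,0.07],[0,0,0.035,0,0,0,0.07],[0,0,0.017,0,0,0,0.07],[0,0,0.006,0,0,0,0.07],[0,0,0,0,0,0,0.07],[0,0,0,0,0,0,0.07],[0,0,0,0,0,0,0.04],[0,0,0,0,0,0,0.04],[0,0,0,0,0,0,0.04],[0,0,0,0,0,0,0.04],[0,0,0,0,0,0,0.04],[0,0,0,0,0,0,0.04]]';python3 -m pendant '[[0,0,-0.005,0,0,0,0.04],[0,0,-0.005,0,0,0,0.04],[0,0,0,0,0,0,0.04],[0,0,0,0,0,0,0.04],[0,0,0,0,0,0,0.04],[0,0,0,0,0,0,0.04]]';python3 g.py 552 96 49;python3 hs.py 48 35
```

```text
clock: 35.2
position: [549.5, 96.3, 52.0]
ee_rot: [-0.667, 0.745, -0.001, 0.001]
contact_force: [-2.6, 0.3, 6.3]
gripper_width: 50.2
grasp_force: 63.1
clock: 35.8
position: [548.5, 95.8, 59.9]
ee_rot: [-0.667, 0.745, 0.0, -0.0]
contact_force: [0.5, -0.4, -4.3]
gripper_width: 50.5
grasp_force: 63.1
turn [ 0.04 -0.02 -0.01] clock 35.8 pos [548.5  95.8  59.9]
shift to [552.0, 96.0, 49.0] [-0.0006 -0.0035  0.0109]
box 307 351 28 34 offset [3.4 0.7 0. ] pos [548.5  95.8  60. ]
```

```bash
python3 -m pendant '[[0,-0.0033,0,0,0,0,0.04],[0,0,0.002,0,0,0,0.04],[0,0,0.003,0,0,0,0.04],[0,0,0.002,0,0,0,0.04],[0,0,0,0,0,0,0.04],[0,0,0,0,0,0,0.04],[0,0,0,0,0,0,0.04],[0,0,0,0,0,0,0.04]]'; python3 g.py 552 95.8 51
```

```text
clock: 36.65
position: [552.0, 95.5, 53.4]
ee_rot: [-0.667, 0.745, -0.0, 0.0]
contact_force: [-0.3, 0.1, -4.1]
gripper_width: 51.0
grasp_force: 63.1
turn [-0.01  0.01  0.  ] clock 36.65 pos [552.   95.5  53.4]
shift to [552.0, 95.8, 51.0] [-0.0003  0.      0.0024]
```

```bash
python3 -m pendant '[[0,0,0.0015,0,0,0,0.04],[0,0,0.001,0,0,0,0.04],[0,0,0,0,0,0,0.04],[0,0,0,0,0,0,0.04],[0,0,0,0,0,0,0.04]]'
```

```text
clock: 37.15
position: [552.2, 95.6, 52.0]
ee_rot: [-0.667, 0.745, -0.0, 0.0]
contact_force: [-3.5, 0.1, 5.1]
gripper_width: 50.7
grasp_force: 64.1
```

Contact is made. I'll release, back off clear of the rack, and take the final check.

```bash
python3 -m pendant '[[0,0,0,0,0,0,0.07],[0,0,0,0,0,0,0.07],[0,0,0,0,0,0,0.07],[0,0,0,0,0,0,0.07],[0,0,-0.02,0,0,0,0.07],[0,0,-0.045,0,0,0,0.07],[0,0,-0.045,0,0,0,0.07],[0,0,-0.045,0,0,0,0.07],[0.04,0,-0.02,0,0,0,0.07],[0.045,0,0,0,0,0,0.07],[0.045,0,0,0,0,0,0.07],[0.045,0,0,0,0,0,0.07]]';python3 -m pendant '[[0.03,0,0,0,0,0,0.07],[0,0,0,0,0,0,0.07],[0,0,0,0,0,0,0.07],[0,0,0,0,0,0,0.07]]';python3 - <<'E'
from h import *
t,s=[arm.get_image(n) for n in("top","scene")]
cv2.imwrite("pics/g.png",np.vstack([cv2.resize(t["image"][140:250,90:310],(800,400)),cv2.resize(s["image"][250:370,310:530],(800,200))])[:,:,::-1])
P=dict(A=(549.2,95.9),B=(556.9,167.3),C=(565,239.3),D=(573,310.7))
for n,z,a,b in(("A",62,(238,205),(366,284)),("B",58,(201,202),(405,296)),("C",54,(164,198),(446,310)),("D",50,(128,195),(488,324))):
    a,b=stub(t,a,5),stub(s,b,5);X=tri(t,a,s,b);print(n,(onz(t,a,z)-P[n]).round(1),(onz(s,b,z-.5)-P[n]).round(1),X[0].round(1),X[1].round(1))
E
```

```text
clock: 38.35
position: [532.3, -79.8, 226.2]
ee_rot: [-0.667, 0.745, -0.0, 0.0]
contact_force: [0.4, 0.2, 0.1]
gripper_width: 70.1
grasp_force: 0.0
clock: 38.75
position: [529.6, -107.7, 225.8]
ee_rot: [-0.667, 0.745, -0.0, 0.0]
contact_force: [-0.6, -0.9, 0.3]
gripper_width: 69.9
grasp_force: 0.0
 ** On entry to DLASCL parameter number  4 had an illegal value
 ** On entry to DLASCL parameter number  4 had an illegal value
 ** On entry to DLASCL parameter number  4 had an illegal value
 ** On entry to DLASCL parameter number  4 had an illegal value
 ** On entry to DLASCL parameter number  5 had an illegal value
 ** On entry to DLASCL parameter number  4 had an illegal valueh.py:20: RuntimeWarning: invalid value encountered in divide
  return np.array([(t*xx).sum(),(t*yy).sum()])/t.sum()
Traceback (most recent call last):
  File "h.py", line 9, in tri
    o1,v1=ray(d1,p1);o2,v2=ray(d2,p2);t=np.linalg.lstsq(np.c_[v1,-v2],o2-o1,rcond=None)[0]
                                        ~~~~~~~~~~~~~~~^^^^^^^^^^^^^^^^^^^^^^^^^^^^^^^^
numpy.linalg.LinAlgError: SVD did not converge in Linear Least Squares
```

View pics/g.png

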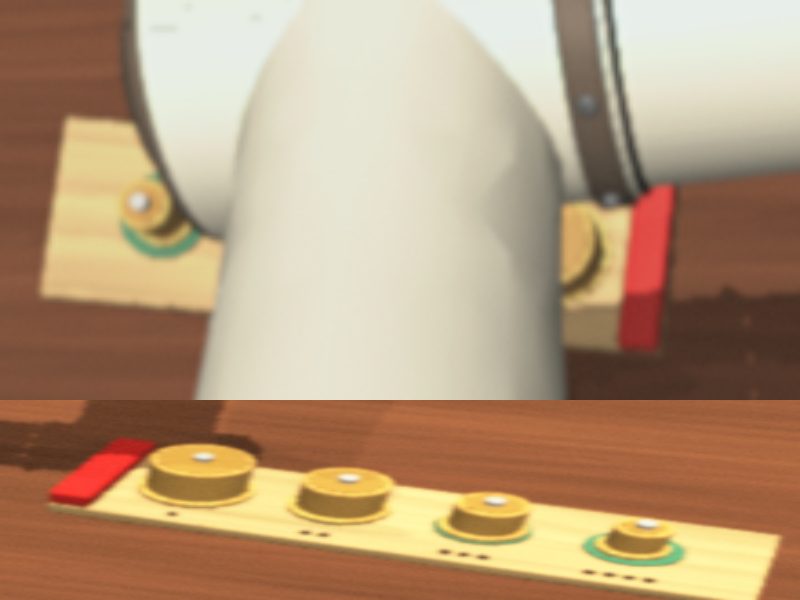

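The arm blocks the top view. The scene view (lower strip) shows all four barrels standing in order, with stubs A to D at roughly x = 203, 348, 495 and 648 in the strip. I'll check the centring from the scene camera alone.

```bash
python3 - <<'E'
from h import *
s=arm.get_image("scene")
P=dict(A=(549.2,95.9),B=(556.9,167.3),C=(565,239.3),D=(573,310.7))
for n,z,b in(("A",62,(366,284)),("B",58,(405,296)),("C",54,(446,310)),("D",50,(488,324))):
    b=stub(s,b,5);print(n,b.round(1),(onz(s,b,z-.5)-P[n]).round(1))
E
```

```text
A [365.5 283.8] [-0.5 -1.3]
B [405.5 296.5] [-1.3  0.3]
C [445.8 310.2] [-0.8 -0.4]
D [487.6 323.9] [-1.4 -0.9]
```

All four are within about 1.7 mm of their pad centres. Handing in.

```bash
python3 -c "
from bench import arm
print(arm.job_done())"
```

```text
the job is handed in; nothing more can be done
None
```

The four brass barrels stand upright on the rack in size order, largest on the pad next to the red block. By the final scene-camera check each is within about 1.7 mm of its pad centre; the job was handed in at about 39 s.

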